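# Seasonings back on their coasters

### The job

Put the four seasonings that stand about among the coloured coasters back on their own coasters after cooking: the salt shaker on the white one, the spice jar with the yellow cap on the yellow one, the spice jar with the dark cap on the green one and the tiny stoneware crock on the blue one. Stand each upright in the middle of its coaster, flat inside the rim, and let go of it. Leave the corked bottle where it is; the spare jars at the far right end of the worktop are no part of this.

Things in the scene. Friction and masses are not known exactly. Their poses are not given: they have to be found in the camera images.
- salt_shaker: salt shaker: clear glass with white salt in its lower part and a grey domed metal top, round, 44 mm across the glass, 34 mm across the top, 90 mm tall, about 0.15 kg; grip the glass 45 mm above its underside, from any side. (The look-alike at the far right end is a spare.) Origin: centre of its underside; z is its upright axis; loose.
- jar_yellow_cap: small spice jar with a mustard-yellow cap: 42 mm across, 96 mm tall, the round cap is its top 20 mm; the glass below is nearly square, its sides facing x and y of the body; about 0.13 kg; grip across y (or x) 60 mm above its underside. (The look-alike at the far right end is a spare.) Origin: centre of its underside; z is its upright axis; loose.
- jar_dark_cap: small spice jar with a dark brown cap (green-topped) and a green label: round, 44 mm across, 105 mm tall, the cap is its top 20 mm; about 0.14 kg; grip 65 mm above its underside. (The look-alike at the far right end is a spare.) Origin: centre of its underside; z is its upright axis; loose.
- stone_crock: tiny beige stoneware crock, the smallest thing among these: round, 28 mm across, 31 mm tall, about 0.10 kg; grip 22 to 26 mm above its underside, fingers closing on it from any two facing sides. Origin: centre of its underside; z is its upright axis; loose.
- coaster_white: white round rimmed coaster, fixed to the worktop: outside diameter 78 mm, rim 9 mm high, inner floor 4 mm above the worktop and 70 mm across. Origin: centre of its underside, on the worktop; z up.
- coaster_yellow: yellow round rimmed coaster, fixed to the worktop: outside diameter 78 mm, rim 9 mm high, inner floor 4 mm above the worktop and 70 mm across. Origin: centre of its underside, on the worktop; z up.
- coaster_green: green round rimmed coaster, fixed to the worktop: outside diameter 78 mm, rim 9 mm high, inner floor 4 mm above the worktop and 70 mm across. Origin: centre of its underside, on the worktop; z up.
- coaster_blue: blue round rimmed coaster, fixed to the worktop: outside diameter 78 mm, rim 9 mm high, inner floor 4 mm above the worktop and 70 mm across. Origin: centre of its underside, on the worktop; z up.
- corked_bottle: old clear glass bottle with a cork and a small paper label, 49 mm across, 127 mm tall: not a seasoning, it stays where it stands. Origin: centre of its underside; z is its upright axis; loose.
Mind the look-alikes: they are no part of the job. There is more than one size of the coaster_white; the job needs the larger.

How it is judged (in metres and radians):
At the end, for the whole second after the job is handed in: Salt shaker on the white, yellow-capped jar on the yellow, dark-capped jar on the green, crock on the blue coaster: each released, at rest, within 15 mm of the coaster's centre, underside on its floor (1 to 8 mm above the worktop), tilted under 0.12 rad (horizontal distance between salt_shaker and coaster_white below 0.015 m and z of salt_shaker in the frame of coaster_white between 0.001 and 0.008 m and angle between each of salt_shaker, jar_yellow_cap, jar_dark_cap, stone_crock's own z axis and vertical below 0.12 rad and linear speed of each of salt_shaker, jar_yellow_cap, jar_dark_cap, stone_crock below 0.02 m/s and angular speed of each of salt_shaker, jar_yellow_cap, jar_dark_cap, stone_crock below 0.2 rad/s and contact force between each of salt_shaker, jar_yellow_cap, jar_dark_cap, stone_crock and the fingers below 0.05 N and horizontal distance between jar_yellow_cap and coaster_yellow below 0.015 m and z of jar_yellow_cap in the frame of coaster_yellow between 0.001 and 0.008 m and horizontal distance between jar_dark_cap and coaster_green below 0.015 m and z of jar_dark_cap in the frame of coaster_green between 0.001 and 0.008 m and horizontal distance between stone_crock and coaster_blue below 0.015 m and z of stone_crock in the frame of coaster_blue between 0.001 and 0.008 m); the robot touches nothing.
It fails at once if the corked bottle is shifted by more than 20 mm or tipped by more than 0.3 rad (distance of corked_bottle from where it was at the start of the episode above 0.02 m or angle between corked_bottle's own z axis and vertical above 0.3 rad).
It also fails if it takes over 93 s, if anything falls off the work surface, if the arm or the gripper's body presses on something with over 40 N, if the wrist force passes 120 N, or if a joint passes its speed limit or range.

### The arm

A 6-joint arm with a two-finger parallel gripper is mounted at the origin on a cart in front of the work surface, level with it; the furniture and walls round the work are solid. World frame = base frame: x ahead of the robot, y to its left, z up, the work surface at z = 0. Lengths are in mm, angles in rad, forces in N, time in s.
With the tool pointing down it reaches from about 250 to 775 mm from the base axis. Payload 4 kg.
Tool frame: the origin (TCP) lies at the very end of the fingers, on their centre line; the grasp point (between the pads) lies 19 mm behind it; z points along the fingers, y is the line along which they close (so a half turn about z gives the same grasp; the last joint's range is limited). The gripper opens to 85 mm and grips with 20 to 120 N. Pads are 22 mm wide; open, the fingers measure 114 mm over their backs; the gripper's body (76 mm by 85 mm) begins 54 mm behind the grasp point. The pads swing forward as they close: fully open they stand 13 mm farther back than shut.
Start: joints at [-1.442, 0.087, 1.371, -0, 1.684, -0.103], TCP at [126.347, -535.308, 231.341] pointing down, gripper open.
Joint ranges: [-3.1, 3.1], [-0.76, 2.03], [0.27, 2.55], [-1.08, 4.22], [0.17, 2.65], [-2.57, 2.57]. Speed limits (rad/s): [2.79, 2.79, 3.14, 3.14, 3.14, 3.14].

### API

Orientations are given as a rotation vector (axis times angle).
In Python, from rig import monitor, read_camera, workorder gives the robot as it stands. The module is installed in compiled form; this text tells all that it offers.
- The arm moves only by the tool arm_command, never from a script. Its argument "targets" is a list of rows, each an object of numbers: "x", "y", "z": the shift along the tool's x, y, z in m; "turn": the turn about the tool's z in degrees; "hand": the finger opening in m, from 0 to 0.0854. A call has 1 to 20 rows; each row is the pose to reach, as a shift and turn from the pose commanded when the call began, along the tool's axes at that moment; what a row does not reach only later rows make up. A row lasts 1/8 s, in which the tool goes at most 62.5 mm and 10.7 degrees, less where a joint would pass 70% of its speed; a pose out of reach is approached as far as the arm can. A call with a gripper value outside its range is refused whole. The fingers move at their own pace and stop on an object; "newtons" is the grip in N (left out, the last holds). Time passes only in rows, so rows that repeat a pose let the fingers close. It gives the time, the measured TCP pose, the force, the opening and the grip force at its end, in the units of the state.
- monitor.get_state(): the state, without advancing time (a new reading comes with each control period).
- read_camera(name): name is "scene" or "side" or "wrist"; returns a dict with "color" (400x640x3 uint8, blue, green, red), "K" (3x3 intrinsics, pixels), "rvec" (rotation vector, rad) and "tvec" (3), from world to camera coordinates, as OpenCV has them. Camera axes: x right, y down, z forward; pixel columns grow to the right and rows downward; lengths in mm; the calibration is good to about 2 mm. A picture is of the moment at which its call begins. There is no depth.
- workorder.finish_job(): hands the job in; it is judged then, once.
The state is a dict: "time": time; "joint_positions": joint angles; "joint_velocities": joint speeds; "tau": joint torques, N m; "position": TCP position; "eef_rot": TCP orientation; "wrist_force": force on the tool from outside, world axes, zero at the start; "torque": the same for the moment, N m; "finger_gap": finger opening in mm; "grip_force": force on a finger pad.
Only numpy, scipy, OpenCV 4.12 (cv2) and the standard library are available. Lean on these libraries where they do the work, as an engineer would, in place of code of your own. Each camera call takes 0.05 s, during which the arm holds its last target. There are 200 camera calls.

## Working session

There is one attempt and no reset: what is moved stays moved. The work goes in short steps, Python scripts to look and compute and a tool call to move; the robot and the scene stay as the last step left them, time stands still between calls to the robot, and variables do not carry over. Pictures are saved under pics/ and viewed, at most 14 in all, crops included, and the job is handed in when it is done.

Besides the shell and the picture viewer there is one more tool, called after "Emit:" by a JSON object that holds its "fn" and its "kwargs". arm_command: Moves the arm, as the interface text tells. Its arguments: {"type":"object","properties":{"targets":{"type":"array"},"newtons":{"type":"number"}},"required":["targets"]}

```bash
mkdir -p pics; cat > h.py <<'E'
import numpy as np, cv2
from rig import monitor, read_camera, workorder
def P(c):
    R=cv2.Rodrigues(np.array(c["rvec"],float))[0]; return np.array(c["K"],float),R,np.array(c["tvec"],float).ravel()
def ray(c,uv):
    K,R,t=P(c); d=R.T@np.linalg.inv(K)@np.array([uv[0],uv[1],1.]); return -R.T@t,d
def onz(c,uv,z):
    o,d=ray(c,uv); return o+d*(z-o[2])/d[2]
def proj(c,p):
    K,R,t=P(c); q=K@(R@np.array(p,float)+t); return q[:2]/q[2]
def tri(obs):
    A=np.zeros((3,3));b=np.zeros(3)
    for c,uv in obs:
        o,d=ray(c,uv); d/=np.linalg.norm(d); M=np.eye(3)-np.outer(d,d); A+=M;b+=M@o
    return np.linalg.solve(A,b)
E
python3 - <<'E'
from h import *
import pickle
s=monitor.get_state();print({k:np.round(v,3) for k,v in s.items()})
for n in("scene","side","wrist"):
    c=read_camera(n);cv2.imwrite(f"pics/{n}0.png",c["color"]);pickle.dump(c,open(f"{n}0.pkl","wb"))
    K,R,t=P(c);print(n,np.round(-R.T@t),np.round(R[2],2),K[0,0])
E
```

```text
{'time': np.float64(0.0), 'joint_positions': array([-1.442,  0.088,  1.372, -0.   ,  1.684, -0.103]), 'joint_velocities': array([-0.001,  0.   , -0.   , -0.001, -0.002, -0.   ]), 'tau': array([-1.0000e-03, -3.5187e+01, -3.1327e+01, -0.0000e+00,  1.1000e-02,
        0.0000e+00]), 'position': array([ 126.262, -534.76 ,  230.104]), 'eef_rot': array([-3.118, -0.363,  0.   ]), 'wrist_force': array([ 0.463,  0.036, -0.249]), 'torque': array([ 0.052, -0.007, -0.031]), 'grip_force': np.float64(0.0), 'finger_gap': np.float64(85.371)}
scene [ -58. -988.  535.] [ 0.51  0.74 -0.44] 455.1389680292269
side [394. 683. 520.] [ 0.1  -0.86 -0.5 ] 388.4980829346842
wrist [ 203. -517.  372.] [-0.31 -0.07 -0.95] 320.0795827263804
```

View pics/scene0.png

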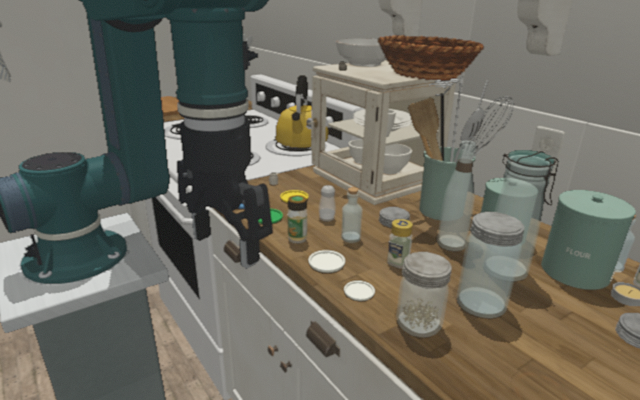

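View pics/side0.png

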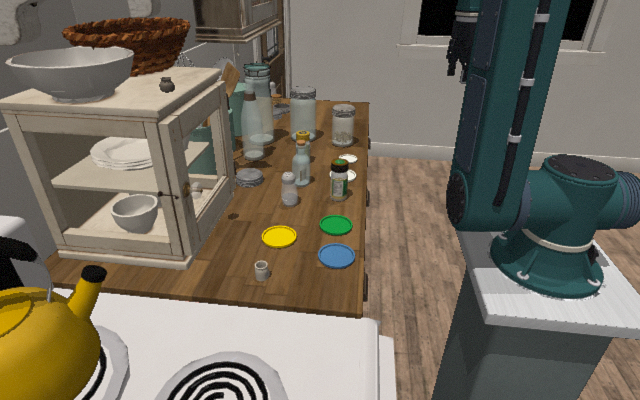

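View pics/wrist0.png

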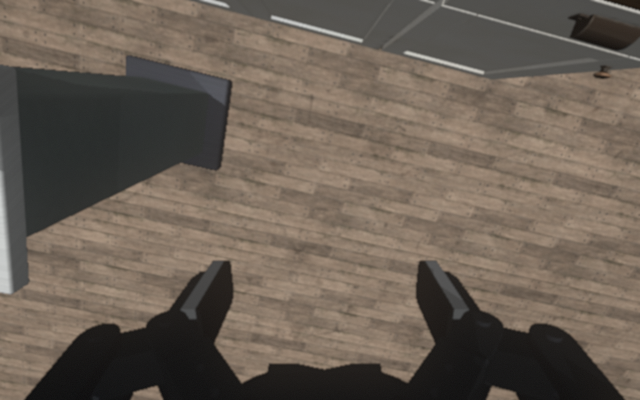

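The scene view shows the large white coaster at (326,261), the small white one at (359,291), the dark jar at (297,220), the salt shaker at (328,203), the bottle at (352,215) and the yellow jar at (400,245). The side view shows the crock at (262,270), blue at (336,256), green at (336,226) and yellow at (279,237). The wrist view shows only the floor.

```bash
python3 - <<'E'
from h import *
import pickle
for n,(x0,y0,x1,y1),k in (("scene",(230,165,430,315),4),("side",(230,120,370,285),3.6)):
    c=pickle.load(open(f"{n}0.pkl","rb"));im=c["color"]
    cr=cv2.resize(im[y0:y1,x0:x1],None,fx=k,fy=k,interpolation=cv2.INTER_CUBIC)
    for u in range(x0,x1,20): cv2.putText(cr,str(u),(int((u-x0)*k),10),0,.35,(255,255,255));cv2.line(cr,(int((u-x0)*k),0),(int((u-x0)*k),4000),(90,90,90),1)
    for v in range(y0,y1,20): cv2.putText(cr,str(v),(0,int((v-y0)*k)+4),0,.35,(255,255,255));cv2.line(cr,(0,int((v-y0)*k)),(4000,int((v-y0)*k)),(90,90,90),1)
    cv2.imwrite(f"pics/{n}1.png",cr)
    hsv=cv2.cvtColor(im,cv2.COLOR_BGR2HSV)
    for nm,lo,hi in (("blue",(100,120,60),(125,255,255)),("green",(50,150,60),(80,255,255)),("yellow",(24,200,120),(34,255,255)),("white",(0,0,200),(180,40,255))):
        m=cv2.inRange(hsv,lo,hi);N,L,S,C=cv2.connectedComponentsWithStats(m)
        for i in range(1,N):
            if S[i,4]>60 and x0<C[i][0]<x1 and y0<C[i][1]<y1: 
                b=S[i];ctr=(b[0]+b[2]/2-.5,b[1]+b[3]/2-.5);print(n,nm,S[i],np.round(onz(c,ctr,7)))
E
```

```text
scene green [271 210  11  12  92] [457. -83.   7.]
scene white [402 163  17   9  75] [999. -22.   7.]
scene white [309 253  35  17 447] [ 438. -327.    7.]
scene white [345 283  29  16 344] [ 429. -448.    7.]
side blue [318 243  37  25 711] [428.  49.   7.]
side green [320 215  32  20 518] [439. -62.   7.]
side yellow [262 226  35  22 605] [559.   2.   7.]
side white [339 154  18   8  73] [ 433. -438.    7.]
```

View pics/scene1.png

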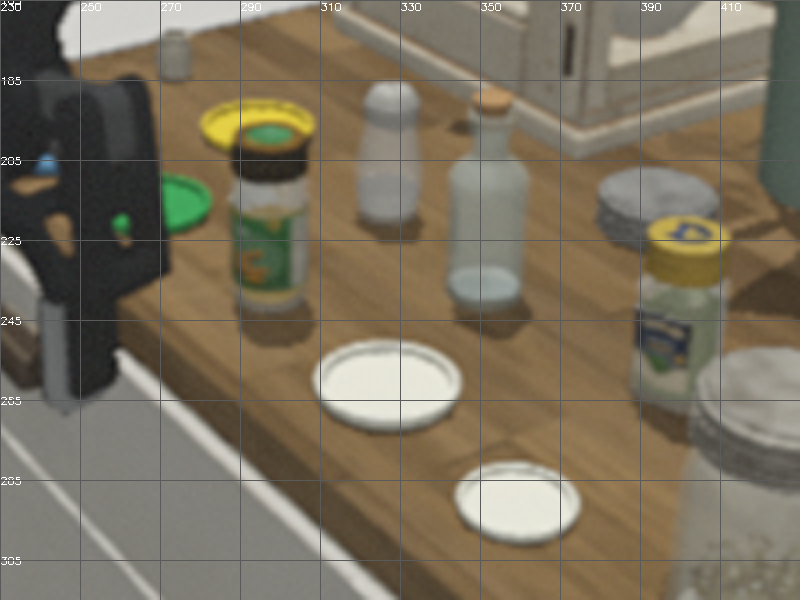

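View pics/side1.png

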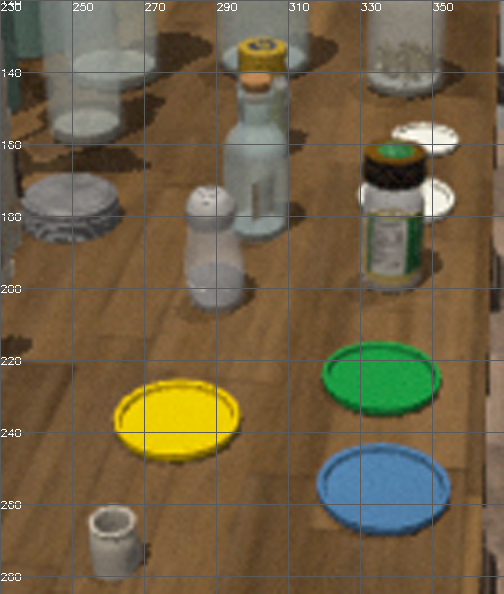

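Scene crop: crock top (273.5,174), yellow coaster (294.5,196), dark cap top (297,198.5), salt top (328,185.5), bottle cork (353,188), yellow cap top (402,223). Side crop: crock top (261.4,265.3), salt top (288.6,172.5), dark cap top (340,162), cork (301.4,142), yellow cap (303.3,133.3).

```bash
python3 - <<'E'
from h import *
import pickle
a=pickle.load(open("scene0.pkl","rb"));b=pickle.load(open("side0.pkl","rb"))
for n,p,q,h in (("crock",(273.5,174),(261.4,265.3),31),("salt",(328,186.),(288.6,172.8),90),("dark",(297,198.5),(340,162.2),105),("bottle",(353,188),(301.4,142.2),127),("yellowjar",(402,223),(303.3,133.3),96),("Cyel",(294.5,196),(279,236.5),7),("Cwhite",(326,261.2),(343,175.5),7)):
    print(n,np.round(tri([(a,p),(b,q)]),1),np.round(onz(a,p,h)[:2]),np.round(onz(b,q,h)[:2]))
for n,p,q in(("crock",(274,184),(262,278.6)),("salt",(327,217),(289.7,203)),("dark",(297.5,239),(338.6,197.8)),("bottle",(351,238),(302,183.3)),("yj",(397,264),None)):
    print(n,np.round(onz(a,p,0)[:2]), q and np.round(onz(b,q,0)[:2]))
E
```

```text
crock [568.  122.6  26.8] [565. 115.] [565. 129.]
salt [ 566.2 -153.6   87.2] [ 565. -157.] [ 563. -146.]
dark [ 444.1 -200.8  102.3] [ 444. -204.] [ 442. -193.]
bottle [ 552.8 -264.4  124.3] [ 554. -266.] [ 549. -252.]
yellowjar [ 570.  -406.9   93.2] [ 571. -408.] [ 566. -394.]
Cyel [561.7  -3.8   3.9] [561.  -8.] [559.   2.]
Cwhite [ 439.9 -322.7    2.3] [ 437. -328.] [ 438. -312.]
crock [564. 112.] [565. 132.]
salt [ 569. -151.] [ 564. -152.]
dark [ 444. -204.] [ 442. -197.]
bottle [ 552. -270.] [ 550. -261.]
yj [ 564. -413.] None
```

Emit:
{"fn": "arm_command", "kwargs": {"targets": [{"x": 0.249, "y": -0.269, "z": -0.04, "turn": -13.3}, {"x": 0.249, "y": -0.269, "z": -0.04, "turn": -13.3}, {"x": 0.249, "y": -0.269, "z": -0.04, "turn": -13.3}, {"x": 0.249, "y": -0.269, "z": -0.04, "turn": -13.3}, {"x": 0.249, "y": -0.269, "z": -0.04, "turn": -13.3}, {"x": 0.249, "y": -0.269, "z": -0.04, "turn": -13.3}, {"x": 0.249, "y": -0.269, "z": -0.04, "turn": -13.3}, {"x": 0.249, "y": -0.269, "z": -0.04, "turn": -13.3}, {"x": 0.249, "y": -0.269, "z": -0.04, "turn": -13.3}, {"x": 0.249, "y": -0.269, "z": -0.04, "turn": -13.3}]}}

```text
validation failed for argument at $.ta...
```

```bash
python3 - <<'E'
from h import *
import pickle
a=pickle.load(open("scene0.pkl","rb"));b=pickle.load(open("side0.pkl","rb"))
print("cab corner side",onz(b,(190,262),0)[:2],onz(b,(235,205),0)[:2],"scene",onz(a,(374,203),0)[:2],onz(a,(312,168),0)[:2])
print("bigjar",onz(a,(421,322),0)[:2],tri([(a,(426,268)),(b,(344,110))]),"lid",onz(a,(395,222),0)[:2], "clear bottle",onz(a,(455,240),0)[:2],tri([(a,(458,163)),(b,(249,96))]))
s=monitor.get_state();print({k:np.round(s[k],3) for k in("time","position","eef_rot","joint_positions")})
c=read_camera("wrist");cv2.imwrite("pics/w1.png",c["color"]);pickle.dump(c,open("w1.pkl","wb"))
K,R,t=P(c);print(-R.T@t,R)
E
```

```text
cab corner side [721.51804163 103.80080407] [ 698.69579815 -122.44950142] scene [ 727.29586059 -153.86175651] [735.65941214 160.1102792 ]
bigjar [ 467.53663094 -573.55828709] [ 458.78655561 -573.97857218  116.59691949] lid [ 696.88756754 -268.12833168] clear bottle [ 751.50895896 -413.09932889] [ 727.02628589 -405.88086044  195.98506348]
{'time': np.float64(0.15), 'position': array([ 126.307, -534.894,  230.354]), 'eef_rot': array([-3.119, -0.363,  0.   ]), 'joint_positions': array([-1.442,  0.088,  1.372,  0.   ,  1.684, -0.103])}
[ 203.31187545 -516.90650212  372.05017236] [[ 0.2294905  -0.9733059  -0.00311943]
 [-0.92281642 -0.21860252  0.31721097]
 [-0.30942522 -0.06991824 -0.94834987]]
```

View pics/w1.png

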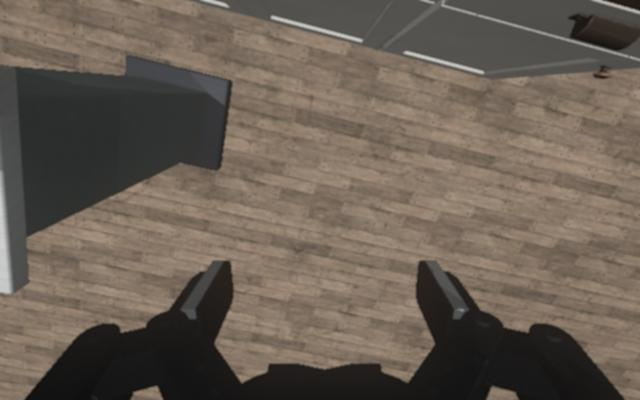

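The move was refused, probably because rows lack "hand". The picture is unchanged, showing floor only.

Emit:
{"fn": "arm_command", "kwargs": {"targets": [{"x": 0.249, "y": -0.269, "z": -0.04, "turn": -13.3, "hand": 0.085}, {"x": 0.249, "y": -0.269, "z": -0.04, "turn": -13.3, "hand": 0.085}, {"x": 0.249, "y": -0.269, "z": -0.04, "turn": -13.3, "hand": 0.085}, {"x": 0.249, "y": -0.269, "z": -0.04, "turn": -13.3, "hand": 0.085}, {"x": 0.249, "y": -0.269, "z": -0.04, "turn": -13.3, "hand": 0.085}, {"x": 0.249, "y": -0.269, "z": -0.04, "turn": -13.3, "hand": 0.085}, {"x": 0.249, "y": -0.269, "z": -0.04, "turn": -13.3, "hand": 0.085}, {"x": 0.249, "y": -0.269, "z": -0.04, "turn": -13.3, "hand": 0.085}, {"x": 0.249, "y": -0.269, "z": -0.04, "turn": -13.3, "hand": 0.085}, {"x": 0.249, "y": -0.269, "z": -0.04, "turn": -13.3, "hand": 0.085}]}}

```text
time: 1.45
position: [306.3, -217.3, 270.9]
eef_rot: [-3.058, -0.718, 0.001]
wrist_force: [-0.6, 0.3, 0.4]
finger_gap: 85.4
grip_force: 0.0
```

Emit:
{"fn": "arm_command", "kwargs": {"targets": [{"x": 0.06, "y": 0.157, "z": 0, "turn": 26.5, "hand": 0.085}, {"x": 0.06, "y": 0.157, "z": 0, "turn": 26.5, "hand": 0.085}, {"x": 0.06, "y": 0.157, "z": 0, "turn": 26.5, "hand": 0.085}, {"x": 0.06, "y": 0.157, "z": 0, "turn": 26.5, "hand": 0.085}, {"x": 0.06, "y": 0.157, "z": 0, "turn": 26.5, "hand": 0.085}, {"x": 0.06, "y": 0.157, "z": 0, "turn": 26.5, "hand": 0.085}]}}

```text
time: 2.2
position: [430.0, -329.5, 272.1]
eef_rot: [3.141, 0.002, 0.001]
wrist_force: [-0.3, 0.1, -0.5]
finger_gap: 85.4
grip_force: 0.0
```

```bash
cat >> h.py <<'E'
import pickle
def shot(n):
    c=read_camera("wrist");cv2.imwrite(f"pics/{n}.png",c["color"]);pickle.dump(c,open(f"{n}.pkl","wb"));return c
def st():
    s=monitor.get_state();print({k:np.round(s[k],3).tolist() for k in("time","position","eef_rot","joint_positions","finger_gap","wrist_force")})
    return s
E
python3 - <<'E'
from h import *
st();c=shot("w1")
K,R,t=P(c);print(-R.T@t)
for n,p in dict(yj=(570,-407,96),dark=(444,-201,105),salt=(566,-153,90),bottle=(552,-265,127),cw=(440,-323,6)).items(): print(n,proj(c,p))
E
```

```text
{'time': 2.2, 'position': [429.99, -329.525, 272.124], 'eef_rot': [3.141, 0.002, 0.001], 'joint_positions': [-0.759, 0.064, 1.316, -0.0, 1.761, 0.811], 'finger_gap': 85.377, 'wrist_force': [-0.313, 0.053, -0.459]}
[ 509.03206128 -329.7156942   413.84099527]
yj [411.99201074  19.01057456]
dark [192.76289995 161.71407276]
salt [128.63925344  25.13979516]
bottle [244.14363551  35.65391402]
cw [318.92513889 148.84500926]
```

View pics/w1.png

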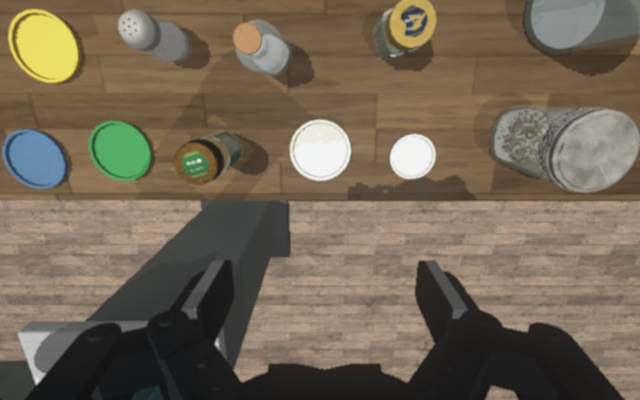

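The wrist view from above shows the yellow coaster (44,46), blue (35,158), green (121,151), large white (320,150), dark cap (198,162), salt top (132,27), cork (247,37) and yellow cap (413,19). These agree with the predicted positions.

```bash
python3 - <<'E'
from h import *
a=pickle.load(open("scene0.pkl","rb"));b=pickle.load(open("side0.pkl","rb"));c=pickle.load(open("w1.pkl","rb"))
hsv=cv2.cvtColor(c["color"],cv2.COLOR_BGR2HSV)
for nm,lo,hi in (("blue",(100,100,60),(125,255,255)),("green",(50,150,60),(80,255,255)),("yellow",(24,180,100),(34,255,255)),("white",(0,0,170),(180,50,255))):
    m=cv2.inRange(hsv,lo,hi);cs,_=cv2.findContours(m,cv2.RETR_EXTERNAL,2)
    for k in cs:
        if cv2.contourArea(k)>800 and k[:,0,1].max()<200:
            e=cv2.fitEllipse(cv2.convexHull(k));print(nm,np.round(e[0],1),np.round(e[1],1),np.round(onz(c,e[0],7)[:2],1))
for n,p,q,w in (("salt",(328,186.),(288.6,172.8),(132,27)),("dark",(297,198.5),(340,162.2),(198,162)),("bottle",(353,188),(301.4,142.2),(247,37)),("yj",(402,223),(303.3,133.3),(413,19)),("Cwhite",(326,261.2),(343,175.5),(320,150)),("Cyel",(294.5,196),(279,236.5),(44,46))):
    print(n,np.round(tri([(a,p),(b,q),(c,w)]),1),np.round(tri([(a,p),(c,w)]),1))
E
```

```text
blue [ 34.2 158.4] [50.8 67.3] [427.4  43.3]
white [412.4 156.1] [43.4 47.6] [ 430.9 -442.9]
white [319.8 149.8] [61.  61.3] [ 438.9 -324.1]
salt [ 565.7 -154.    87.1] [ 564.9 -156.3   90.1]
dark [ 443.4 -203.4  102.1] [ 443.3 -205.7  105.4]
bottle [ 552.2 -265.8  124.2] [ 551.3 -268.   128.4]
yj [ 570.1 -407.8   93.3] [ 570.3 -408.2   95.8]
Cwhite [ 439.1 -323.8    2.6] [ 438.8 -324.8    4.8]
Cyel [560.8  -3.7   4.1] [559.7  -7.8   8. ]
```

Emit:
{"fn": "arm_command", "kwargs": {"targets": [{"x": 0.0135, "y": -0.1245, "z": 0.1, "turn": 0, "hand": 0.085}, {"x": 0.0135, "y": -0.1245, "z": 0.1, "turn": 0, "hand": 0.085}, {"x": 0.0135, "y": -0.1245, "z": 0.1, "turn": 0, "hand": 0.085}, {"x": 0.0135, "y": -0.1245, "z": 0.1, "turn": 0, "hand": 0.085}, {"x": 0.0135, "y": -0.1245, "z": 0.15, "turn": 0, "hand": 0.085}, {"x": 0.0135, "y": -0.1245, "z": 0.2, "turn": 0, "hand": 0.085}, {"x": 0.0135, "y": -0.1245, "z": 0.226, "turn": 0, "hand": 0.085}, {"x": 0.0135, "y": -0.1245, "z": 0.226, "turn": 0, "hand": 0.085}, {"x": 0.0135, "y": -0.1245, "z": 0.226, "turn": 0, "hand": 0.03}, {"x": 0.0135, "y": -0.1245, "z": 0.226, "turn": 0, "hand": 0.03}, {"x": 0.0135, "y": -0.1245, "z": 0.226, "turn": 0, "hand": 0.03}, {"x": 0.0135, "y": -0.1245, "z": 0.226, "turn": 0, "hand": 0.03}, {"x": 0.0135, "y": -0.1245, "z": 0.226, "turn": 0, "hand": 0.03}, {"x": 0.0135, "y": -0.1245, "z": 0.226, "turn": 0, "hand": 0.03}], "newtons": 40}}

```text
time: 4.0
position: [445.7, -206.1, 47.7]
eef_rot: [3.139, 0.003, 0.006]
wrist_force: [-0.7, -0.3, 7.4]
finger_gap: 43.0
grip_force: 36.3
```

```bash
python3 - <<'E'
from h import *
st();c=shot("w2")
b=pickle.load(open("w1.pkl","rb"));print("green",onz(b,(121,151),7))
for im,cc in(("w2",c),("w1",b)):
    hsv=cv2.cvtColor(cc["color"],cv2.COLOR_BGR2HSV)
    for nm,lo,hi in (("blue",(100,80,60),(125,255,255)),("green",(50,100,60),(80,255,255)),("yellow",(22,150,100),(34,255,255))):
        m=cv2.inRange(hsv,lo,hi);cs,_=cv2.findContours(m,cv2.RETR_EXTERNAL,2)
        for k in cs:
            if cv2.contourArea(k)>600:
                e=cv2.fitEllipse(cv2.convexHull(k));print(im,nm,np.round(e[0],1),np.round(e[1],1),np.round(onz(cc,e[0],7)[:2],1))
E
```

```text
{'time': 4.0, 'position': [445.655, -206.135, 47.735], 'eef_rot': [3.139, 0.003, 0.006], 'joint_positions': [-0.549, 0.067, 1.768, 0.0, 1.301, 1.02], 'finger_gap': 43.019, 'wrist_force': [-0.744, -0.258, 7.363]}
green [437.15618608 -70.3252922    7.        ]
w2 green [324.9 346.2] [48.5 81.6] [ 353.7 -207.1]
w2 green [104.4 235.1] [108.2 133.8] [439.8 -69.3]
w2 yellow [-12.2  39.9] [54.2 96.8] [550.  -32.8]
w1 blue [ 34.2 158.4] [52.2 68.5] [427.4  43.3]
w1 green [119.9 150.1] [55.  66.9] [438.3 -69.1]
```

Emit:
{"fn": "arm_command", "kwargs": {"targets": [{"x": 0, "y": 0, "z": -0.05, "turn": 0, "hand": 0.03}, {"x": 0, "y": 0, "z": -0.05, "turn": 0, "hand": 0.03}, {"x": -0.0045, "y": -0.05, "z": -0.05, "turn": 0, "hand": 0.03}, {"x": -0.0045, "y": -0.1, "z": -0.05, "turn": 0, "hand": 0.03}, {"x": -0.0045, "y": -0.136, "z": -0.05, "turn": 0, "hand": 0.03}, {"x": -0.0045, "y": -0.136, "z": -0.05, "turn": 0, "hand": 0.03}, {"x": -0.0045, "y": -0.136, "z": -0.03, "turn": 0, "hand": 0.03}, {"x": -0.0045, "y": -0.136, "z": -0.015, "turn": 0, "hand": 0.03}, {"x": -0.0045, "y": -0.136, "z": -0.008, "turn": 0, "hand": 0.03}, {"x": -0.0045, "y": -0.136, "z": -0.006, "turn": 0, "hand": 0.03}, {"x": -0.0045, "y": -0.136, "z": -0.006, "turn": 0, "hand": 0.03}]}}

```text
time: 5.42
position: [439.3, -69.8, 51.9]
eef_rot: [3.141, 0.001, -0.001]
wrist_force: [-2.7, 0.6, 4.1]
finger_gap: 42.8
grip_force: 37.6
```

```bash
python3 - <<'E'
from h import *
st()
E
```

```text
{'time': 5.425, 'position': [439.285, -69.847, 51.892], 'eef_rot': [3.141, 0.001, -0.001], 'joint_positions': [-0.285, -0.036, 1.865, -0.0, 1.314, 1.285], 'finger_gap': 42.799, 'wrist_force': [-2.72, 0.621, 4.078]}
```

Emit:
{"fn": "arm_command", "kwargs": {"targets": [{"x": 0, "y": 0, "z": 0, "turn": 0, "hand": 0.085}, {"x": 0, "y": 0, "z": 0, "turn": 0, "hand": 0.085}, {"x": 0, "y": 0, "z": 0, "turn": 0, "hand": 0.085}, {"x": 0, "y": 0, "z": 0, "turn": 0, "hand": 0.085}, {"x": 0, "y": 0, "z": -0.03, "turn": 0, "hand": 0.085}, {"x": 0, "y": 0, "z": -0.09, "turn": 0, "hand": 0.085}, {"x": 0, "y": 0, "z": -0.14, "turn": 0, "hand": 0.085}, {"x": 0.04, "y": 0.028, "z": -0.14, "turn": 0, "hand": 0.085}, {"x": 0.08, "y": 0.056, "z": -0.14, "turn": 0, "hand": 0.085}, {"x": 0.126, "y": 0.087, "z": -0.14, "turn": 0, "hand": 0.085}, {"x": 0.126, "y": 0.087, "z": -0.14, "turn": 0, "hand": 0.085}, {"x": 0.126, "y": 0.087, "z": -0.14, "turn": 0, "hand": 0.085}]}}

```text
time: 6.92
position: [565.2, -155.9, 190.7]
eef_rot: [-3.141, -0.002, 0.002]
wrist_force: [0.0, 0.0, -0.7]
finger_gap: 84.9
grip_force: 0.0
```

```bash
python3 - <<'E'
from h import *
st();c=shot("w3")
for n,p in dict(salt=(565,-156,90),saltbase=(565,-156,0),dark=(439,-69,109),cg=(439,-69,7),cy=(560,-6,7),bot=(551.5,-268,127),crock=(565,118,31)).items(): print(n,proj(c,p))
E
```

```text
{'time': 6.925, 'position': [565.19, -155.911, 190.661], 'eef_rot': [-3.141, -0.002, 0.002], 'joint_positions': [-0.366, 0.18, 1.347, 0.0, 1.616, 1.203], 'finger_gap': 84.934, 'wrist_force': [0.025, 0.047, -0.722]}
salt [324.16887692 196.41678888]
saltbase [324.31721423 169.98902507]
dark [223.51647077 341.32224733]
cg [249.69262023 276.60564616]
cy [181.13101036 175.99724069]
bot [484.10404725 231.50341644]
crock [ 42.43015539 177.02416793]
```

View pics/w3.png

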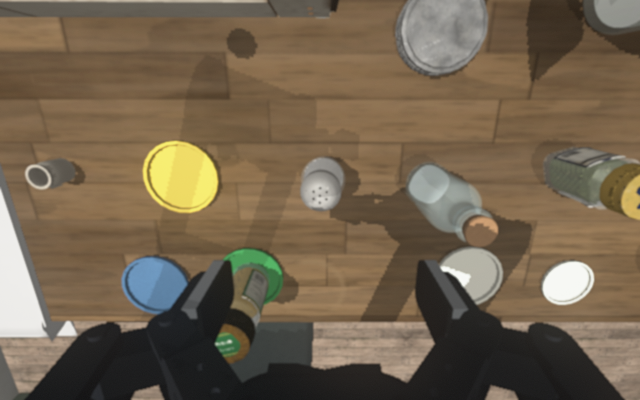

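The salt dome is at (321,194), the yellow coaster at (181.5,176.5), the crock at (40,176) and the dark cap at (229,345). All are where expected, and the dark jar sits on the green coaster.

Emit:
{"fn": "arm_command", "kwargs": {"targets": [{"x": 0, "y": -0.001, "z": 0.05, "turn": 0, "hand": 0.085}, {"x": 0, "y": -0.001, "z": 0.1, "turn": 0, "hand": 0.085}, {"x": 0, "y": -0.001, "z": 0.14, "turn": 0, "hand": 0.085}, {"x": 0, "y": -0.001, "z": 0.165, "turn": 0, "hand": 0.085}, {"x": 0, "y": -0.001, "z": 0.165, "turn": 0, "hand": 0.085}, {"x": 0, "y": -0.001, "z": 0.165, "turn": 0, "hand": 0.03}, {"x": 0, "y": -0.001, "z": 0.165, "turn": 0, "hand": 0.03}, {"x": 0, "y": -0.001, "z": 0.165, "turn": 0, "hand": 0.03}, {"x": 0, "y": -0.001, "z": 0.165, "turn": 0, "hand": 0.03}, {"x": 0, "y": -0.001, "z": 0.165, "turn": 0, "hand": 0.03}, {"x": 0, "y": -0.001, "z": 0.165, "turn": 0, "hand": 0.03}], "newtons": 40}}

```text
time: 8.35
position: [566.8, -155.5, 28.8]
eef_rot: [3.141, 0.002, 0.005]
wrist_force: [-1.0, 0.8, 5.9]
finger_gap: 39.9
grip_force: 40.1
```

Emit:
{"fn": "arm_command", "kwargs": {"targets": [{"x": 0, "y": 0, "z": -0.05, "turn": 0, "hand": 0.03}, {"x": 0, "y": 0, "z": -0.1, "turn": 0, "hand": 0.03}, {"x": -0.06, "y": 0, "z": -0.1, "turn": 0, "hand": 0.03}, {"x": -0.126, "y": 0, "z": -0.1, "turn": 0, "hand": 0.03}, {"x": -0.126, "y": 0, "z": -0.1, "turn": 0, "hand": 0.03}, {"x": -0.126, "y": 0.05, "z": -0.1, "turn": 0, "hand": 0.03}, {"x": -0.126, "y": 0.1, "z": -0.1, "turn": 0, "hand": 0.03}, {"x": -0.126, "y": 0.15, "z": -0.1, "turn": 0, "hand": 0.03}, {"x": -0.126, "y": 0.1695, "z": -0.1, "turn": 0, "hand": 0.03}, {"x": -0.126, "y": 0.1695, "z": -0.1, "turn": 0, "hand": 0.03}, {"x": -0.126, "y": 0.1695, "z": -0.06, "turn": 0, "hand": 0.03}, {"x": -0.126, "y": 0.1695, "z": -0.025, "turn": 0, "hand": 0.03}, {"x": -0.126, "y": 0.1695, "z": -0.01, "turn": 0, "hand": 0.03}, {"x": -0.126, "y": 0.1695, "z": -0.006, "turn": 0, "hand": 0.03}, {"x": -0.126, "y": 0.1695, "z": -0.006, "turn": 0, "hand": 0.03}]}}

```text
time: 10.22
position: [440.8, -324.8, 33.6]
eef_rot: [3.14, 0.004, 0.003]
wrist_force: [0.6, -1.0, -1.9]
finger_gap: 39.9
grip_force: 41.2
```

Emit:
{"fn": "arm_command", "kwargs": {"targets": [{"x": 0, "y": 0, "z": 0.001, "turn": 0, "hand": 0.03}, {"x": 0, "y": 0, "z": 0.001, "turn": 0, "hand": 0.085}, {"x": 0, "y": 0, "z": 0.001, "turn": 0, "hand": 0.085}, {"x": 0, "y": 0, "z": 0.001, "turn": 0, "hand": 0.085}, {"x": 0, "y": 0, "z": 0.001, "turn": 0, "hand": 0.085}, {"x": 0, "y": 0, "z": -0.03, "turn": 0, "hand": 0.085}, {"x": 0, "y": 0, "z": -0.09, "turn": 0, "hand": 0.085}, {"x": 0, "y": 0, "z": -0.14, "turn": 0, "hand": 0.085}, {"x": 0.02, "y": 0.01, "z": -0.16, "turn": 0, "hand": 0.085}, {"x": 0.065, "y": 0.04, "z": -0.16, "turn": 0, "hand": 0.085}, {"x": 0.131, "y": 0.0835, "z": -0.16, "turn": 0, "hand": 0.085}, {"x": 0.131, "y": 0.0835, "z": -0.16, "turn": 0, "hand": 0.085}, {"x": 0.131, "y": 0.0835, "z": -0.16, "turn": 0, "hand": 0.085}]}}

```text
time: 11.85
position: [571.4, -408.6, 190.4]
eef_rot: [-3.14, -0.002, 0.003]
wrist_force: [-0.4, 0.3, 0.5]
finger_gap: 84.9
grip_force: 0.0
```

```bash
python3 - <<'E'
from h import *
st();c=shot("w4")
for n,p in dict(yj=(570,-408,96),yjb=(570,-408,0),salt=(439,-324.5,94),bot=(551.5,-268,127)).items(): print(n,proj(c,p))
E
```

```text
{'time': 11.85, 'position': [571.447, -408.551, 190.38], 'eef_rot': [-3.14, -0.002, 0.003], 'joint_positions': [-0.701, 0.444, 1.012, -0.0, 1.688, 0.868], 'finger_gap': 84.918, 'wrist_force': [-0.38, 0.281, 0.525]}
yj [323.4397694  200.45847365]
yjb [323.85731186 171.17678793]
salt [232.2331622  334.82297546]
bot [125.08420044 239.05559639]
```

View pics/w4.png

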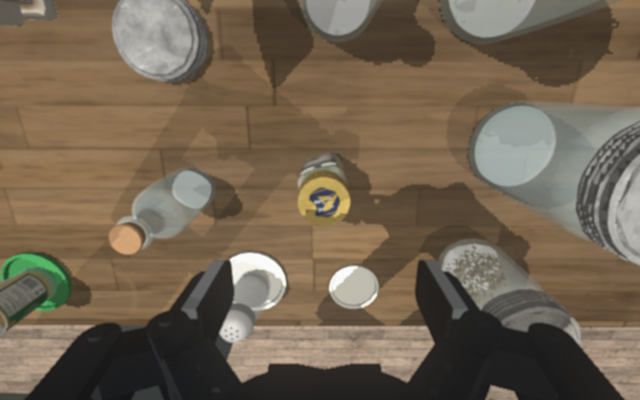

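Salt stands on the white coaster, with its top at (237,328). The yellow cap is at (325,199), as predicted. I need the yaw of its square glass, so I'll zoom in.

```bash
python3 - <<'E'
from h import *
c=pickle.load(open("w4.pkl","rb"))["color"]
s=read_camera("scene")["color"]
A=cv2.resize(c[140:230,275:375],(400,360),interpolation=2);B=cv2.resize(s[205:280,360:440],(400,375),interpolation=2)[:360]
cv2.imwrite("pics/z4.png",np.hstack([A,B]))
E
```

```text
(no output)
```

View pics/z4.png

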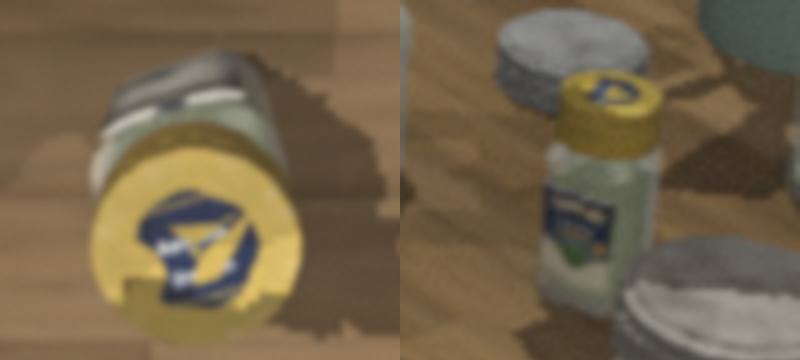

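Emit:
{"fn": "arm_command", "kwargs": {"targets": [{"x": 0, "y": 0, "z": 0.03, "turn": -8, "hand": 0.085}, {"x": 0, "y": 0, "z": 0.04, "turn": -16, "hand": 0.085}, {"x": 0, "y": 0, "z": 0.05, "turn": -16, "hand": 0.085}, {"x": 0, "y": 0, "z": 0.1, "turn": -16, "hand": 0.085}, {"x": 0, "y": 0, "z": 0.14, "turn": -16, "hand": 0.085}, {"x": 0, "y": 0, "z": 0.151, "turn": -16, "hand": 0.085}, {"x": 0, "y": 0, "z": 0.151, "turn": -16, "hand": 0.085}, {"x": 0, "y": 0, "z": 0.151, "turn": -16, "hand": 0.03}, {"x": 0, "y": 0, "z": 0.151, "turn": -16, "hand": 0.03}, {"x": 0, "y": 0, "z": 0.151, "turn": -16, "hand": 0.03}, {"x": 0, "y": 0, "z": 0.151, "turn": -16, "hand": 0.03}, {"x": 0, "y": 0, "z": 0.151, "turn": -16, "hand": 0.03}, {"x": 0, "y": 0, "z": 0.151, "turn": -16, "hand": 0.03}], "newtons": 40}}

```text
time: 13.58
position: [571.8, -408.6, 43.5]
eef_rot: [3.109, 0.439, 0.004]
wrist_force: [-0.4, 1.2, 5.2]
finger_gap: 40.5
grip_force: 41.1
```

Emit:
{"fn": "arm_command", "kwargs": {"targets": [{"x": 0, "y": 0, "z": -0.04, "turn": 0, "hand": 0.03}, {"x": 0, "y": 0, "z": -0.09, "turn": 4, "hand": 0.03}, {"x": 0, "y": 0, "z": -0.14, "turn": 12, "hand": 0.03}, {"x": 0, "y": 0, "z": -0.17, "turn": 16, "hand": 0.03}, {"x": 0, "y": 0, "z": -0.17, "turn": 16, "hand": 0.03}, {"x": 0, "y": 0, "z": -0.17, "turn": 16, "hand": 0.03}]}}

```text
time: 14.32
position: [570.3, -407.7, 208.5]
eef_rot: [-3.139, -0.004, 0.005]
wrist_force: [0.8, 0.2, -1.8]
finger_gap: 40.0
grip_force: 41.0
```

Emit:
{"fn": "arm_command", "kwargs": {"targets": [{"x": -0.003, "y": -0.05, "z": 0, "turn": 0, "hand": 0.03}, {"x": -0.005, "y": -0.1, "z": 0, "turn": 0, "hand": 0.03}, {"x": -0.007, "y": -0.15, "z": 0, "turn": 0, "hand": 0.03}, {"x": -0.01, "y": -0.2, "z": 0, "turn": 0, "hand": 0.03}, {"x": -0.01, "y": -0.25, "z": 0, "turn": 0, "hand": 0.03}, {"x": -0.01, "y": -0.3, "z": 0, "turn": 0, "hand": 0.03}, {"x": -0.01, "y": -0.35, "z": 0, "turn": 0, "hand": 0.03}, {"x": -0.01, "y": -0.39, "z": 0, "turn": 0, "hand": 0.03}, {"x": -0.01, "y": -0.402, "z": 0.03, "turn": 0, "hand": 0.03}, {"x": -0.01, "y": -0.402, "z": 0.08, "turn": 0, "hand": 0.03}, {"x": -0.01, "y": -0.402, "z": 0.13, "turn": 0, "hand": 0.03}, {"x": -0.01, "y": -0.402, "z": 0.155, "turn": 0, "hand": 0.03}, {"x": -0.01, "y": -0.402, "z": 0.164, "turn": 0, "hand": 0.03}, {"x": -0.01, "y": -0.402, "z": 0.164, "turn": 0, "hand": 0.03}]}}

```text
time: 16.08
position: [557.6, -5.5, 46.7]
eef_rot: [-3.14, -0.004, 0.01]
wrist_force: [-6.5, 0.8, 9.3]
finger_gap: 40.7
grip_force: 41.7
```

Emit:
{"fn": "arm_command", "kwargs": {"targets": [{"x": 0, "y": 0, "z": -0.001, "turn": 0, "hand": 0.085}, {"x": 0, "y": 0, "z": -0.001, "turn": 0, "hand": 0.085}, {"x": 0, "y": 0, "z": -0.001, "turn": 0, "hand": 0.085}, {"x": 0, "y": 0, "z": -0.001, "turn": 0, "hand": 0.085}, {"x": 0, "y": 0, "z": -0.04, "turn": 0, "hand": 0.085}, {"x": 0, "y": 0, "z": -0.09, "turn": 0, "hand": 0.085}, {"x": 0, "y": 0, "z": -0.12, "turn": 0, "hand": 0.085}, {"x": 0.003, "y": -0.04, "z": -0.12, "turn": 0, "hand": 0.085}, {"x": 0.006, "y": -0.09, "z": -0.12, "turn": 0, "hand": 0.085}, {"x": 0.006, "y": -0.126, "z": -0.12, "turn": 0, "hand": 0.085}, {"x": 0.006, "y": -0.126, "z": -0.12, "turn": 0, "hand": 0.085}, {"x": 0.006, "y": -0.126, "z": -0.12, "turn": 0, "hand": 0.085}]}}

```text
time: 17.58
position: [566.1, 119.4, 167.1]
eef_rot: [3.141, 0.002, -0.0]
wrist_force: [0.1, -0.1, -0.8]
finger_gap: 84.5
grip_force: 0.0
```

```bash
python3 - <<'E'
from h import *
st();c=shot("w5")
for n,p in dict(crock=(566,120,31),crb=(566,120,0),yj=(560,-6,100),blue=(427.5,43.3,7)).items(): print(n,proj(c,p))
hsv=cv2.cvtColor(c["color"],cv2.COLOR_BGR2HSV)
m=cv2.inRange(hsv,(100,80,60),(125,255,255));cs,_=cv2.findContours(m,0,2)
for k in cs:
    if cv2.contourArea(k)>600: e=cv2.fitEllipse(cv2.convexHull(k));print(e,onz(c,e[0],7))
E
```

```text
{'time': 17.575, 'position': [566.14, 119.395, 167.119], 'eef_rot': [3.141, 0.002, -0.0], 'joint_positions': [0.11, 0.172, 1.404, -0.001, 1.566, 1.68], 'finger_gap': 84.541, 'wrist_force': [0.144, -0.078, -0.842]}
crock [323.24099996 184.31491885]
crb [323.33138486 175.7357231 ]
yj [502.13764122 219.73529301]
blue [392.34188099 298.53918929]
((391.74658203125, 298.0393371582031), (59.56998062133789, 68.46046447753906), 78.12461853027344) [428.15217073  44.00555861   7.        ]
```

View pics/w5.png

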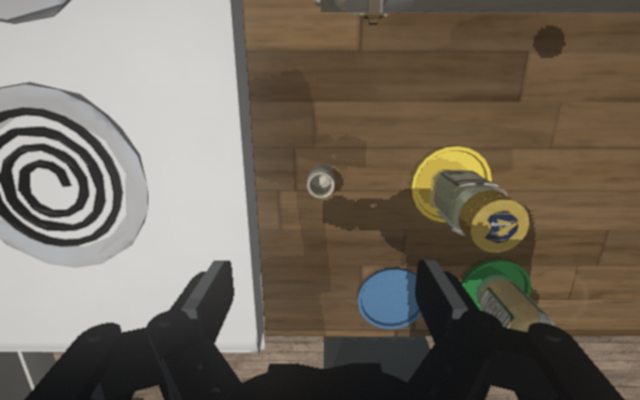

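The crock top is at (320.5,182), about 2 mm left and up of prediction. The blue coaster is at (392,298), and the yellow jar stands on its coaster. The stove edge at column 250 is close to the left finger, so I'll turn by 90 degrees so the fingers close along x.

Emit:
{"fn": "arm_command", "kwargs": {"targets": [{"x": 0.0015, "y": -0.002, "z": 0, "turn": -10, "hand": 0.06}, {"x": 0.0015, "y": -0.002, "z": 0, "turn": -20, "hand": 0.06}, {"x": 0.0015, "y": -0.002, "z": 0, "turn": -30, "hand": 0.06}, {"x": 0.0015, "y": -0.002, "z": 0, "turn": -40, "hand": 0.06}, {"x": 0.0015, "y": -0.002, "z": 0, "turn": -50, "hand": 0.06}, {"x": 0.0015, "y": -0.002, "z": 0, "turn": -60, "hand": 0.06}, {"x": 0.0015, "y": -0.002, "z": 0, "turn": -70, "hand": 0.06}, {"x": 0.0015, "y": -0.002, "z": 0, "turn": -80, "hand": 0.06}, {"x": 0.0015, "y": -0.002, "z": 0, "turn": -90, "hand": 0.06}, {"x": 0.0015, "y": -0.002, "z": 0, "turn": -90, "hand": 0.06}, {"x": 0.0015, "y": -0.002, "z": 0, "turn": -90, "hand": 0.06}]}}

```text
time: 19.0
position: [567.7, 121.0, 167.3]
eef_rot: [2.224, 2.219, -0.0]
wrist_force: [0.5, -0.5, 0.4]
finger_gap: 59.9
grip_force: 0.0
```

```bash
python3 - <<'E'
from h import *
s=st();c=shot("w6");b=pickle.load(open("w5.pkl","rb"))
g=c["color"]
p=proj(c,(567.5,122,31)).astype(int);print(p)
cr=g[p[1]-40:p[1]+40,p[0]-50:p[0]+50];cv2.imwrite("pics/z6.png",cv2.resize(cr,None,fx=6,fy=6,interpolation=2))
E
```

```text
{'time': 19.0, 'position': [567.743, 121.026, 167.287], 'eef_rot': [2.224, 2.219, -0.0], 'joint_positions': [0.113, 0.175, 1.399, -0.0, 1.567, 0.115], 'finger_gap': 59.899, 'wrist_force': [0.471, -0.482, 0.404]}
[326 185]
```

View pics/z6.png

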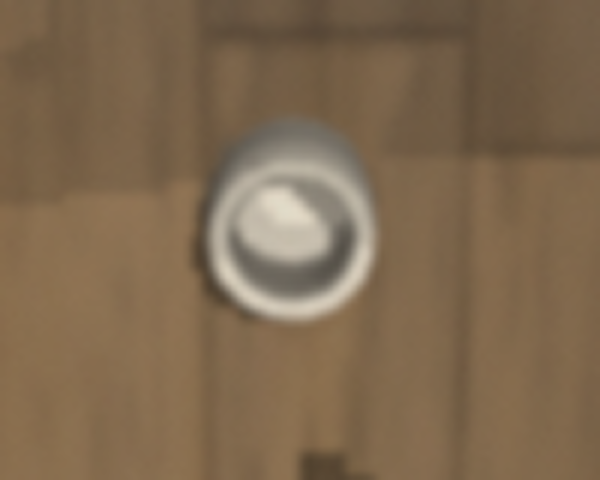

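The crock ring centre is at (324.5,185.2), predicted at (326,185). It is centred, so I'll descend.

Emit:
{"fn": "arm_command", "kwargs": {"targets": [{"x": 0.001, "y": -0.001, "z": 0.05, "turn": 0, "hand": 0.06}, {"x": 0.001, "y": -0.001, "z": 0.1, "turn": 0, "hand": 0.06}, {"x": 0.001, "y": -0.001, "z": 0.14, "turn": 0, "hand": 0.06}, {"x": 0.001, "y": -0.001, "z": 0.155, "turn": 0, "hand": 0.06}, {"x": 0.001, "y": -0.001, "z": 0.163, "turn": 0, "hand": 0.06}, {"x": 0.001, "y": -0.001, "z": 0.163, "turn": 0, "hand": 0.06}, {"x": 0.001, "y": -0.001, "z": 0.163, "turn": 0, "hand": 0.015}, {"x": 0.001, "y": -0.001, "z": 0.163, "turn": 0, "hand": 0.015}, {"x": 0.001, "y": -0.001, "z": 0.163, "turn": 0, "hand": 0.015}, {"x": 0.001, "y": -0.001, "z": 0.163, "turn": 0, "hand": 0.015}, {"x": 0.001, "y": -0.001, "z": 0.163, "turn": 0, "hand": 0.015}, {"x": 0.001, "y": -0.001, "z": 0.163, "turn": 0, "hand": 0.015}], "newtons": 40}}

```text
time: 20.55
position: [567.8, 122.9, 6.0]
eef_rot: [2.219, 2.222, 0.004]
wrist_force: [-0.6, -0.2, 5.5]
finger_gap: 23.1
grip_force: 39.9
```

Emit:
{"fn": "arm_command", "kwargs": {"targets": [{"x": 0, "y": 0, "z": -0.03, "turn": 0, "hand": 0.015}, {"x": 0, "y": 0, "z": -0.06, "turn": 0, "hand": 0.015}, {"x": -0.02, "y": -0.04, "z": -0.06, "turn": 0, "hand": 0.015}, {"x": -0.045, "y": -0.08, "z": -0.06, "turn": 0, "hand": 0.015}, {"x": -0.065, "y": -0.12, "z": -0.06, "turn": 0, "hand": 0.015}, {"x": -0.078, "y": -0.1385, "z": -0.06, "turn": 0, "hand": 0.015}, {"x": -0.078, "y": -0.1385, "z": -0.06, "turn": 0, "hand": 0.015}, {"x": -0.078, "y": -0.1385, "z": -0.06, "turn": 0, "hand": 0.015}]}}

```text
time: 21.55
position: [428.9, 44.9, 64.4]
eef_rot: [2.22, 2.223, 0.001]
wrist_force: [0.9, 0.6, -1.5]
finger_gap: 23.4
grip_force: 39.6
```

```bash
python3 - <<'E'
from h import *
st();c=shot("w7");s=read_camera("side");pickle.dump(s,open("s7.pkl","wb"))
cv2.imwrite("pics/z7.png",np.hstack([c["color"][200:,120:520],cv2.resize(s["color"][130:280,240:390],(400,400)) [:200]*0+c["color"][200:,120:520]*0]) if 0 else cv2.resize(np.vstack([cv2.resize(s["color"][130:280,240:390],(400,400),interpolation=2)]),(400,400)))
cv2.imwrite("pics/z7.png",np.hstack([cv2.resize(c["color"][150:390,200:440],(400,400)),cv2.resize(s["color"][130:280,240:390],(400,400),interpolation=2)]))
E
```

```text
{'time': 21.55, 'position': [428.937, 44.899, 64.404], 'eef_rot': [2.22, 2.223, 0.001], 'joint_positions': [-0.028, -0.082, 1.881, 0.0, 1.342, -0.029], 'finger_gap': 23.439, 'wrist_force': [0.913, 0.579, -1.464]}
```

View pics/z7.png

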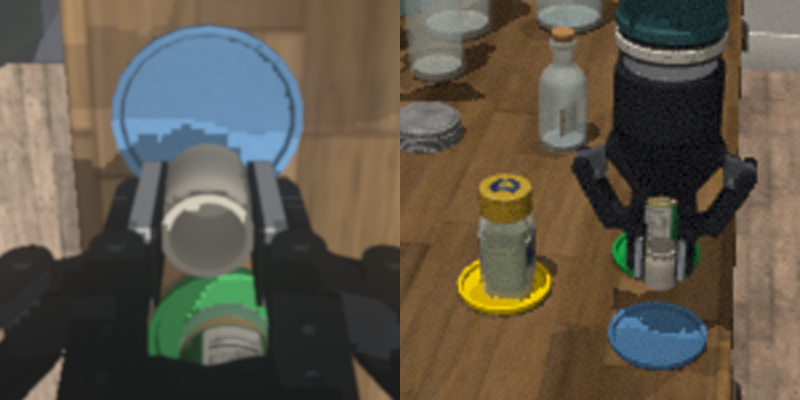

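The crock is held upright, with the blue coaster directly below. The yellow jar stands inside its rim.

Emit:
{"fn": "arm_command", "kwargs": {"targets": [{"x": 0, "y": 0, "z": 0.03, "turn": 0, "hand": 0.015}, {"x": 0, "y": 0, "z": 0.045, "turn": 0, "hand": 0.015}, {"x": 0, "y": 0, "z": 0.052, "turn": 0, "hand": 0.015}, {"x": 0, "y": 0, "z": 0.055, "turn": 0, "hand": 0.015}, {"x": 0, "y": 0, "z": 0.055, "turn": 0, "hand": 0.015}]}}

```text
time: 22.28
position: [429.1, 44.7, 10.1]
eef_rot: [2.219, 2.222, 0.002]
wrist_force: [0.3, 0.2, -1.3]
finger_gap: 23.3
grip_force: 39.6
```

Emit:
{"fn": "arm_command", "kwargs": {"targets": [{"x": 0, "y": 0, "z": 0.001, "turn": 0, "hand": 0.015}, {"x": 0, "y": 0, "z": 0.001, "turn": 0, "hand": 0.035}, {"x": 0, "y": 0, "z": 0.001, "turn": 0, "hand": 0.035}, {"x": 0, "y": 0, "z": 0.001, "turn": 0, "hand": 0.035}, {"x": 0, "y": 0, "z": 0.001, "turn": 0, "hand": 0.035}, {"x": 0, "y": 0, "z": -0.02, "turn": 0, "hand": 0.035}, {"x": 0, "y": 0, "z": -0.06, "turn": 0, "hand": 0.05}, {"x": 0, "y": 0, "z": -0.12, "turn": 0, "hand": 0.06}, {"x": 0, "y": 0, "z": -0.18, "turn": 0, "hand": 0.06}, {"x": 0, "y": 0, "z": -0.24, "turn": 0, "hand": 0.06}, {"x": 0, "y": 0, "z": -0.24, "turn": 0, "hand": 0.06}, {"x": 0, "y": 0, "z": -0.24, "turn": 0, "hand": 0.06}]}}

```text
time: 23.78
position: [428.1, 44.6, 248.8]
eef_rot: [-2.22, -2.223, 0.0]
wrist_force: [-0.1, 0.4, -0.6]
finger_gap: 59.9
grip_force: 0.0
```

```bash
python3 - <<'E'
from h import *
st();c=shot("w8");s=read_camera("side");a=read_camera("scene")
K=3
S=cv2.resize(s["color"][130:280,240:390],(400,400),interpolation=2);A=cv2.resize(a["color"][165:315,230:380],(400,400),interpolation=2)
cv2.imwrite("pics/z8.png",np.hstack([S,A]))
pickle.dump((s,a),open("fin.pkl","wb"))
E
```

```text
{'time': 23.775, 'position': [428.117, 44.621, 248.85], 'eef_rot': [-2.22, -2.223, 0.0], 'joint_positions': [-0.028, -0.185, 1.597, -0.0, 1.73, -0.029], 'finger_gap': 59.869, 'wrist_force': [-0.103, 0.417, -0.649]}
```

View pics/z8.png

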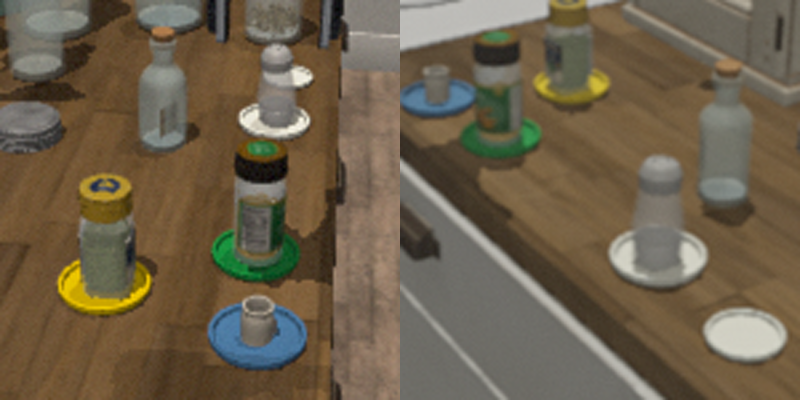

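Both views show all four upright inside their rims: crock, dark jar, yellow jar and salt are each within about 5 mm of their coaster's centre. The bottle is untouched and the hand is clear.

```bash
python3 -c "
from h import *
print(workorder.finish_job())"
```

```text
the job is handed in; nothing more can be done
None
```

All four seasonings stand upright and released on their own coasters, by eye within about 5 mm of centre; the bottle was left alone, and the job was handed in at about 24 s with no verdict returned.

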